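# Turn the calibration weight series round

## Robot

A 6-joint arm with a two-finger parallel gripper is mounted at the origin on a cart in front of the work surface, level with it; the furniture and walls round the work are solid. World frame = base frame: x ahead of the robot, y to its left, z up, the work surface at z = 0. Lengths are in m, angles in rad, forces in N, time in s.
With the tool pointing down it reaches from about 0.375 to 0.9 m from the base axis. Payload 3.1 kg.
Tool frame: the origin (TCP) lies between the finger pads; the fingertips stand robot.finger_overhang ahead of it and the grasp point (between the pads) lies 3 mm ahead of it (robot.finger_overhang is the distance from the TCP to the fingertips, in m); z points along the fingers, y is the line along which they close (so a half turn about z gives the same grasp; the last joint's range is limited). The gripper opens to 87 mm and grips with 3 to 60 N. Pads are 19 mm wide; open, the fingers measure 117 mm over their backs; the gripper's body (75 mm by 190 mm) begins 51 mm behind the grasp point.
Start: joints at [-1.452, 0.527, 1.433, -0, 1.181, -0.178], TCP at [0.183, -0.597, 0.245] pointing down, gripper open.
Joint ranges: [-3.08, 3.08], [-0.75, 2.2], [0.22, 2.44], [-1.43, 4.57], [0, 2.65], [-2.85, 2.85]. Speed limits (rad/s): [2.79, 2.79, 3.14, 3.14, 3.14, 3.14].

## Interface

Orientations are given as a unit quaternion [x, y, z, w].
In Python, from rig import get_obs, vision, hand_in, nets, robot gives the robot as it stands.
- The arm moves only by the tool apply_moves, never from a script. Its argument "series" is a list of rows, each an object with "offset": the shift along the world's x, y, z in cm, a list of three; "rot": the turn, a rotation vector about the world's x, y, z in degrees, a list of three. A call has 1 to 20 rows; each row is the pose to reach, as a shift and turn from the pose commanded when the call began; what a row does not reach only later rows make up. A row lasts 1/10 s, in which the tool goes at most 50 mm and 8.59 degrees, less where a joint would pass 70% of its speed; a pose out of reach is approached as far as the arm can. A call with a gripper value outside its range is refused whole. "hand" is the opening, from 0 (shut) to 1 (fully open), set as the call begins (left out, the last holds). The fingers move at their own pace and stop on an object; "newtons" is the grip in N (left out, the last holds). Time passes only in rows, so rows that repeat a pose let the fingers close. It gives the time, the measured TCP pose, the force, the opening and the grip force at its end, in the units of the state.
- get_obs(): the state, without advancing time (a new reading comes with each control period).
- vision.camera(name): name is "scene" or "side" or "wrist"; returns the picture (400x640x3 uint8, red, green, blue); there is no depth.
- vision.calibration(name): a dict with "K" (3x3 intrinsics, pixels), "R" (3x3) and "t" (3): a world point X has camera coordinates R X + t. Camera axes: x right, y down, z forward; pixel columns grow to the right and rows downward; lengths in m; the calibration is good to about 2 mm. A picture is of the moment at which its call begins: read the wrist's pose just before it. calibration takes no time and is no camera call; for the wrist camera it gives the pose at the moment of the call.
- hand_in(): hands the job in; it is judged then, once.
Trained networks look in the newest picture that a camera, given by its name, has taken for a name from the list of things; names that differ only in an ending like _2 or _b are one class to them, and where a whole thing is asked for, a point or a joint stands for the part that bears it (a point fixed in the world has none). Each returns a list of dicts, best first, with "conf" (0 to 1); they miss things now and then, are a little off and sometimes report something else, mostly with a low value. They report only what shows in the picture. A call takes as long as a camera call. They do not tell look-alikes from the thing itself.
- nets.search_frame(camera, query): "centre" ([x, y, z] in m, in world coordinates, good to about 4 mm: the middle of the surface that is visible of it).
- nets.spot_point(camera, query): "centre" ([x, y, z] in m, in world coordinates, good to about 4 mm: a listed point, or the origin of a listed thing).
The state is a dict: "time": time; "q": joint angles; "joint_velocities": joint speeds; "joint_torque": joint torques, N m; "position": TCP position; "tool_rot": TCP orientation; "ft_force": force on the tool from outside, world axes, zero at the start; "moment": the same for the moment, N m; "grip_width": finger opening in m; "grip_force": force on a finger pad.
Only numpy, scipy, OpenCV 4.12 (cv2) and the standard library are available. Lean on these libraries where they do the work, as an engineer would, in place of code of your own. Each camera call takes 0.05 s, during which the arm holds its last target. There are 200 camera calls.

## Task

The next weighing series runs backwards: move the four calibration weights from the loaded rack to the empty rack in reverse order, so that the weight that now stands next to the loaded rack's pin ends on the place farthest from the empty rack's pin, and so on down the row. Stand each one upright on the middle of its pad without ever tipping one over, and let go of them all.

Things in the scene. Friction and masses are not known exactly. Their poses are not given: they have to be found in the camera images.
- rack_from: The loaded rack: fixed aluminium plate, 66 mm (x) by 240 mm (y), top at z = 14 mm. At its +y end (y = +107 mm) an upright steel pin, 20 mm wide at the foot, 36 mm tall. Four standing places, flush dark round pads 47 mm across, at x = 0 and y = +66 (next to the pin), +14, -38 and -90 mm (farthest from it). Origin: centre of the underside, on the worktop.
- rack_to: The empty rack, same make as the loaded one: fixed aluminium plate, 66 mm (x) by 240 mm (y), top at z = 14 mm. At its +y end (y = +107 mm) an upright steel pin, 20 mm wide at the foot, 36 mm tall. Four standing places, flush dark round pads 47 mm across, at x = 0 and y = +66 (next to the pin), +14, -38 and -90 mm (farthest from it). Origin: centre of the underside, on the worktop.
- seat_xl: White round coaster, 47 mm across, 4 mm thick, fixed on the loaded rack under the largest weight, on the place where that weight starts. It stays where it is. Origin: centre of its underside (on the rack's top).
- seat_l: White round coaster, 39 mm across, 4 mm thick, fixed on the loaded rack under the second largest weight, on the place where that weight starts. It stays where it is. Origin: centre of its underside (on the rack's top).
- seat_m: White round coaster, 33 mm across, 4 mm thick, fixed on the loaded rack under the second smallest weight, on the place where that weight starts. It stays where it is. Origin: centre of its underside (on the rack's top).
- seat_s: White round coaster, 27 mm across, 4 mm thick, fixed on the loaded rack under the smallest weight, on the place where that weight starts. It stays where it is. Origin: centre of its underside (on the rack's top).
- weight_xl: The largest of four knob calibration weights, plain bright steel: upright round body 40 mm across and about 29 mm tall, narrowing to a round knob; 50 mm tall in all, about 0.35 kg, loose. At the start it stands on its coaster on the loaded rack, underside 18 mm above the worktop. Origin: centre of its underside; z is its axis, up.
- weight_l: The second largest of four knob calibration weights, brass: upright round body 32 mm across and about 26 mm tall, narrowing to a round knob; 46 mm tall in all, about 0.2 kg, loose. At the start it stands on its coaster on the loaded rack, underside 18 mm above the worktop. Origin: centre of its underside; z is its axis, up.
- weight_m: The second smallest of four knob calibration weights, dull nickel: upright round body 26 mm across and about 20 mm tall, narrowing to a round knob; 36 mm tall in all, about 0.1 kg, loose. At the start it stands on its coaster on the loaded rack, underside 18 mm above the worktop. Origin: centre of its underside; z is its axis, up.
- weight_s: The smallest of four knob calibration weights, brass: upright round body 20 mm across and about 15 mm tall, narrowing to a round knob; 27 mm tall in all, about 0.05 kg, loose. At the start it stands on its coaster on the loaded rack, underside 18 mm above the worktop. Origin: centre of its underside; z is its axis, up.
Things that resemble listed ones, but are neither listed nor needed, are in the scene too. Leave any blue, orange or purple look-alike of the weight_s alone.

How it is judged:
At the end, for the whole second after the job is handed in: Each weight from place 1, 2, 3, 4 of the loaded rack (its coaster marks it; place 1 is next to the pin) stands at place 4, 3, 2, 1 of the other: within 12 mm of the pad's middle along and across, underside within 4 mm of the rack's top, upright within 0.12 rad, at rest, released (((y of seat_xl in the frame of rack_from between 0.046 and 0.086 m and y of weight_xl in the frame of rack_to between -0.102 and -0.078 m) or (y of seat_xl in the frame of rack_from between -0.006 and 0.034 m and y of weight_xl in the frame of rack_to between -0.05 and -0.026 m) or (y of seat_xl in the frame of rack_from between -0.058 and -0.018 m and y of weight_xl in the frame of rack_to between 0.002 and 0.026 m) or (y of seat_xl in the frame of rack_from between -0.11 and -0.07 m and y of weight_xl in the frame of rack_to between 0.054 and 0.078 m)) and x of weight_xl in the frame of rack_to between -0.012 and 0.012 m and z of weight_xl in the frame of rack_to between 0.01 and 0.018 m and angle between each of weight_xl, weight_l, weight_m, weight_s's own z axis and vertical below 0.12 rad and linear speed of each of weight_xl, weight_l, weight_m, weight_s below 0.02 m/s and angular speed of each of weight_xl, weight_l, weight_m, weight_s below 0.2 rad/s and contact force between each of weight_xl, weight_l, weight_m, weight_s and the fingers below 0.05 N and ((y of seat_l in the frame of rack_from between 0.046 and 0.086 m and y of weight_l in the frame of rack_to between -0.102 and -0.078 m) or (y of seat_l in the frame of rack_from between -0.006 and 0.034 m and y of weight_l in the frame of rack_to between -0.05 and -0.026 m) or (y of seat_l in the frame of rack_from between -0.058 and -0.018 m and y of weight_l in the frame of rack_to between 0.002 and 0.026 m) or (y of seat_l in the frame of rack_from between -0.11 and -0.07 m and y of weight_l in the frame of rack_to between 0.054 and 0.078 m)) and x of weight_l in the frame of rack_to between -0.012 and 0.012 m and z of weight_l in the frame of rack_to between 0.01 and 0.018 m and ((y of seat_m in the frame of rack_from between 0.046 and 0.086 m and y of weight_m in the frame of rack_to between -0.102 and -0.078 m) or (y of seat_m in the frame of rack_from between -0.006 and 0.034 m and y of weight_m in the frame of rack_to between -0.05 and -0.026 m) or (y of seat_m in the frame of rack_from between -0.058 and -0.018 m and y of weight_m in the frame of rack_to between 0.002 and 0.026 m) or (y of seat_m in the frame of rack_from between -0.11 and -0.07 m and y of weight_m in the frame of rack_to between 0.054 and 0.078 m)) and x of weight_m in the frame of rack_to between -0.012 and 0.012 m and z of weight_m in the frame of rack_to between 0.01 and 0.018 m and ((y of seat_s in the frame of rack_from between 0.046 and 0.086 m and y of weight_s in the frame of rack_to between -0.102 and -0.078 m) or (y of seat_s in the frame of rack_from between -0.006 and 0.034 m and y of weight_s in the frame of rack_to between -0.05 and -0.026 m) or (y of seat_s in the frame of rack_from between -0.058 and -0.018 m and y of weight_s in the frame of rack_to between 0.002 and 0.026 m) or (y of seat_s in the frame of rack_from between -0.11 and -0.07 m and y of weight_s in the frame of rack_to between 0.054 and 0.078 m)) and x of weight_s in the frame of rack_to between -0.012 and 0.012 m and z of weight_s in the frame of rack_to between 0.01 and 0.018 m); the robot touches nothing.
It fails at once if a weight tips over (angle between any of weight_xl, weight_l, weight_m, weight_s's own z axis and vertical above 0.7 rad).
It also fails if it takes over 99 s, if anything falls off the work surface, if the arm or the gripper's body presses on something with over 40 N, if the wrist force passes 120 N, or if a joint passes its speed limit or range.

## Working session

There is one attempt and no reset: what is moved stays moved. The work goes in short steps, Python scripts to look and compute and a tool call to move; the robot and the scene stay as the last step left them, time stands still between calls to the robot, and variables do not carry over. Pictures are saved under pics/ and viewed, at most 14 in all, crops included, and the job is handed in when it is done.

Besides the shell and the picture viewer there is one more tool, called after ">>>" as name(argument=value, ...) on one line, values as JSON. apply_moves: Moves the arm, as the interface text tells. Its arguments: {"type":"object","properties":{"series":{"type":"array"},"hand":{"type":"number"},"newtons":{"type":"number"}},"required":["series"]}

```bash
mkdir -p pics
python3 - <<'E'
from rig import get_obs, vision, nets, robot
import cv2,numpy as np
print([a for a in dir(robot) if a[0]!='_'], robot.finger_overhang)
o=get_obs();print(o['time'],o['position'],o['tool_rot'],o['grip_width'])
for c in ['scene','side']:
    im=vision.camera(c);cv2.imwrite(f'pics/{c}0.png',im[:,:,::-1])
    for n in ['rack_from','rack_to','seat_xl','weight_xl','weight_l','weight_m','weight_s']:
        print(c,n,[(np.round(d['centre'],3).tolist(),round(d['conf'],2)) for d in nets.spot_point(c,n)[:4]])
E
```

```text
['Unreachable', 'finger_overhang'] 0.022
0.0 [ 0.18331932 -0.59677761  0.24357094] [ 9.88934995e-01  1.48345497e-01  1.10239555e-05 -1.09089059e-03] 0.08692949053190356
scene rack_from [([0.475, -0.226, -0.002], 0.94)]
scene rack_to [([0.585, -0.207, -0.0], 0.84)]
scene seat_xl []
scene weight_xl []
scene weight_l [([0.467, -0.472, 0.003], 0.79), ([0.423, -0.412, -0.0], 0.71), ([0.473, -0.314, 0.011], 0.56), ([0.473, -0.261, 0.019], 0.56)]
scene weight_m [([0.467, -0.472, 0.003], 0.79), ([0.423, -0.412, -0.0], 0.71), ([0.473, -0.314, 0.011], 0.56), ([0.473, -0.261, 0.019], 0.56)]
scene weight_s [([0.467, -0.472, 0.003], 0.79), ([0.423, -0.412, -0.0], 0.71), ([0.473, -0.314, 0.011], 0.56), ([0.473, -0.261, 0.019], 0.56)]
side rack_from [([0.473, -0.219, 0.003], 0.77), ([0.584, -0.204, 0.0], 0.52)]
side rack_to [([0.585, -0.202, -0.002], 0.84)]
side seat_xl [([0.477, -0.16, 0.015], 0.4), ([0.471, -0.316, 0.016], 0.18)]
side weight_xl [([0.475, -0.154, 0.021], 0.9)]
side weight_l [([0.464, -0.468, -0.002], 0.55), ([0.425, -0.413, 0.0], 0.54), ([0.472, -0.211, 0.02], 0.53), ([0.482, -0.407, -0.0], 0.48)]
side weight_m [([0.464, -0.468, -0.002], 0.55), ([0.425, -0.413, 0.0], 0.54), ([0.472, -0.211, 0.02], 0.53), ([0.482, -0.407, -0.0], 0.48)]
side weight_s [([0.464, -0.468, -0.002], 0.55), ([0.425, -0.413, 0.0], 0.54), ([0.472, -0.211, 0.02], 0.53), ([0.482, -0.407, -0.0], 0.48)]
```

View pics/scene0.png

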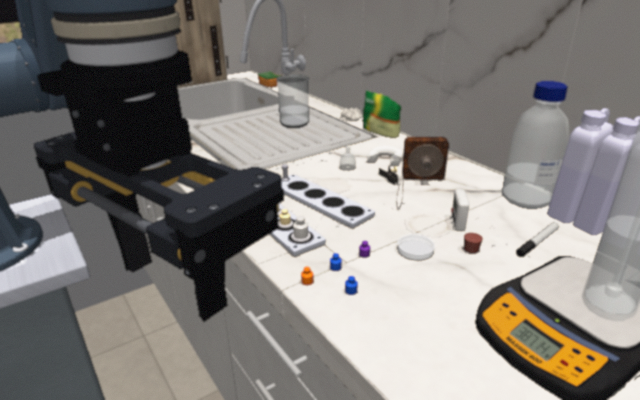

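View pics/side0.png

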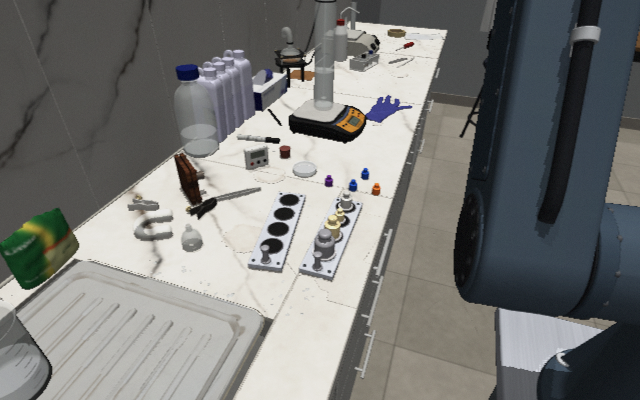

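The scene view shows the loaded rack at about (295,230), mostly hidden by the gripper, and the empty rack at (325,200). The side view shows the loaded rack at (335,235) with the biggest steel weight at (325,240) next to its pin, and the empty rack at (278,230). The look-alikes on the worktop are two blue (365,173 and 352,185), one orange (376,189) and one purple (328,180). I'll leave those alone. Next I'll look from above with the wrist camera.

>>> apply_moves(series=[{"offset": [3,4,0.5],"rot": [0,0,8]},{"offset": [6,8,1],"rot": [0,0,16]},{"offset": [9,12,1.5],"rot": [0,0,24]},{"offset": [12,16,2],"rot": [0,0,32]},{"offset": [15,20,2.5],"rot": [0,0,40]},{"offset": [18,24,3],"rot": [0,0,48]},{"offset": [21,28,3.5],"rot": [0,0,56]},{"offset": [24,32,4],"rot": [0,0,64]},{"offset": [28,36,4],"rot": [0,0,72]},{"offset": [29,38,4],"rot": [0,0,73]},{"offset": [29,38,4],"rot": [0,0,73]},{"offset": [29,38,4],"rot": [0,0,73]}])

```text
time: 2.0
position: [0.4736, -0.217, 0.2846]
tool_rot: [0.706, 0.708, -0.0, 0.0]
ft_force: [1.0, 0.2, -0.4]
grip_width: 0.0872
grip_force: 0.0
```

Run:
```python
from rig import get_obs, vision, nets
import cv2,numpy as np
o=get_obs();print(o['time'],o['position'],o['tool_rot'])
c=vision.calibration('wrist');print(-c['R'].T@c['t'],np.round(c['R'],2),c['K'][0,0])
im=vision.camera('wrist');cv2.imwrite('pics/w1.png',im[:,:,::-1])
for f in (nets.spot_point,nets.search_frame):
  for n in ['rack_from','rack_to','seat_xl','weight_xl','weight_s']:
    print(n,[(np.round(d['centre'],3).tolist(),round(d['conf'],2)) for d in f('wrist',n)])
```

```text
2.0 [ 0.47355901 -0.21697813  0.28461   ] [ 7.06045312e-01  7.08166584e-01 -2.99007191e-04  1.32727709e-04]
[ 0.47373014 -0.14117172  0.42440507] [[ 1.    0.   -0.  ]
 [ 0.   -0.96  0.28]
 [-0.   -0.28 -0.96]] 329.479673773175
rack_from [([0.475, -0.228, 0.0], 0.74)]
rack_to [([0.587, -0.212, -0.001], 0.62), ([0.47, -0.316, 0.017], 0.62)]
seat_xl [([0.478, -0.16, 0.011], 0.6)]
weight_xl [([0.473, -0.157, 0.017], 0.64)]
weight_s [([0.471, -0.21, 0.021], 0.88), ([0.472, -0.313, 0.016], 0.77), ([0.475, -0.263, 0.02], 0.63), ([0.464, -0.47, -0.003], 0.63), ([0.428, -0.409, 0.003], 0.54), ([0.542, -0.403, -0.001], 0.51), ([0.478, -0.408, -0.001], 0.46)]
rack_from [([0.473, -0.214, 0.014], 0.76), ([0.472, -0.158, 0.05], 0.68)]
rack_to [([0.585, -0.193, 0.015], 0.93)]
seat_xl [([0.479, -0.155, 0.016], 0.7)]
weight_xl [([0.469, -0.16, 0.05], 0.88), ([0.475, -0.306, 0.018], 0.35)]
weight_s [([0.473, -0.206, 0.048], 0.83), ([0.472, -0.31, 0.041], 0.81), ([0.476, -0.261, 0.038], 0.63), ([0.427, -0.412, 0.026], 0.62)]
```

View pics/w1.png

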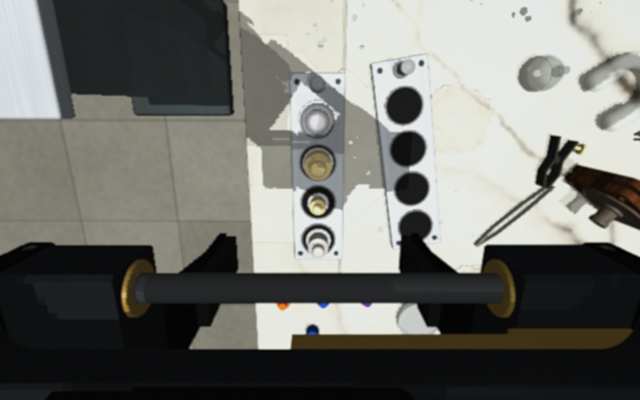

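The wrist view shows the loaded rack with, from its pin (316,83): steel XL at (318,120), brass L at (318,163), a small brass one at (318,203) and a grey one at (318,240). The empty rack has its pin at (405,68) and pads at (405,105), (408,148), (411,188) and (415,225). I'll enlarge it to confirm S and M, and measure the pads.

```bash
cat > h.py <<'E'
from rig import get_obs, vision, nets
import cv2,numpy as np
def ray(c,uv,z):
    d=c['R'].T@np.linalg.solve(c['K'],[uv[0],uv[1],1.]);o=-c['R'].T@c['t']
    return o+d*(z-o[2])/d[2]
def pix(c,X):
    p=c['K']@(c['R']@np.array(X)+c['t']);return p[:2]/p[2]
E
python3 - <<'E'
from h import *
im=cv2.imread('pics/w1.png');c=vision.calibration('wrist')
cv2.imwrite('pics/w1c.png',cv2.resize(im[60:265,280:450],None,fx=2.9,fy=2.9,interpolation=cv2.INTER_CUBIC))
g=cv2.cvtColor(im,cv2.COLOR_BGR2GRAY)
m=(g<60).astype(np.uint8);m[:60]=0;m[232:]=0
n,l,s,ce=cv2.connectedComponentsWithStats(m)
for i in range(1,n):
    if 200<s[i,4]<2500 and 370<ce[i,0]<440: print(s[i],ce[i],np.round(ray(c,ce[i],.014),4))
# metric top-down rectification at z=.014, 0.5 mm/px
xs=np.array([.42,.65]);ys=np.array([-.36,-.08])
src=np.float32([pix(c,[x,y,.014]) for x,y in [(.42,-.08),(.65,-.08),(.65,-.36),(.42,-.36)]])
H=cv2.getPerspectiveTransform(src,np.float32([(0,0),(460,0),(460,560),(0,560)]))
cv2.imwrite('pics/top.png',cv2.warpPerspective(im,H,(460,560),flags=cv2.INTER_CUBIC))
E
```

```text
[387  88  34  36 943] [403.78366914 105.24178155] [ 0.5756 -0.1441  0.014 ]
[391 132  34  34 897] [407.2296544  148.31772575] [ 0.5836 -0.1955  0.014 ]
[395 173  33  31 782] [411.15217391 188.17391304] [ 0.5924 -0.2465  0.014 ]
[400 212  31  20 519] [415.13872832 222.62235067] [ 0.6014 -0.2935  0.014 ]
```

View pics/w1c.png

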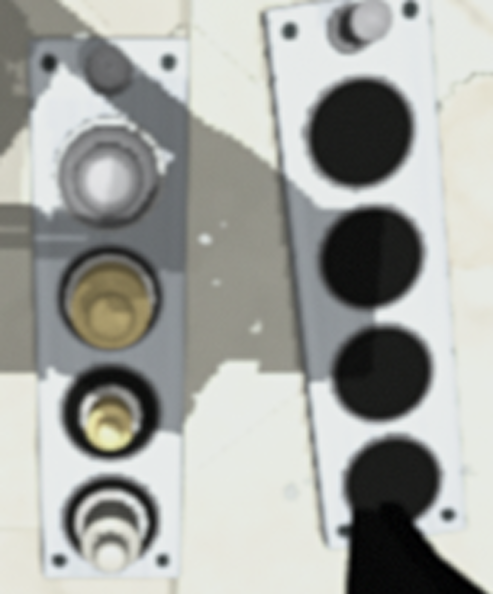

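View pics/top.png

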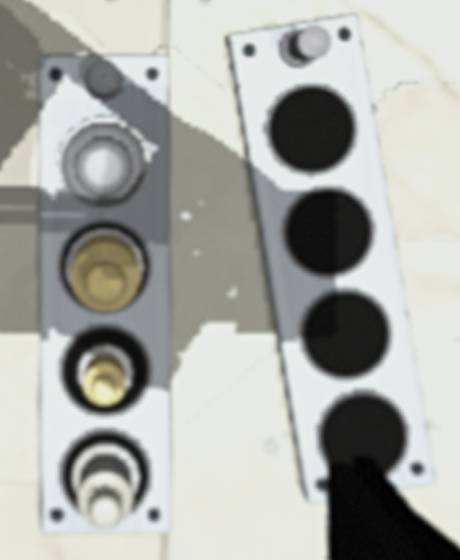

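The crop shows XL bright steel at place 1, L brass at place 2, S at place 3 (the smallest coaster, brass, the only small brass one on the rack) and M dull nickel at place 4. The four blue, orange and purple look-alikes stand on the worktop, off the rack.

Measured positions:
- **Loaded rack:** x = 0.472, with places at y = -0.161, -0.213, -0.265 and -0.317.
- **Empty rack:** pads at (.5756,-.1441), (.5838,-.1955), (.5922,-.2465) and (.6006,-.2977). The spacing is 52 mm, which matches the description.

I'll start with M, moving it from place 4 to place 1.

>>> apply_moves(series=[{"offset": [0,-3,-4],"rot": [0,0,0]},{"offset": [0,-6,-8],"rot": [0,0,0]},{"offset": [0,-9,-12],"rot": [0,0,0]},{"offset": [0,-10,-16],"rot": [0,0,0]},{"offset": [0,-10,-19],"rot": [0,0,0]},{"offset": [0,-10,-21.5],"rot": [0,0,0]},{"offset": [0,-10,-23.2],"rot": [0,0,0]},{"offset": [0,-10,-24.2],"rot": [0,0,0]},{"offset": [0,-10,-24.2],"rot": [0,0,0]},{"offset": [0,-10,-24.2],"rot": [0,0,0]}], hand=1)

```text
time: 3.55
position: [0.4738, -0.3178, 0.043]
tool_rot: [0.707, 0.708, 0.0, 0.0]
ft_force: [0.4, -0.0, -0.3]
grip_width: 0.0873
grip_force: 0.0
```

>>> apply_moves(series=[{"offset": [0,0,0],"rot": [0,0,0]},{"offset": [0,0,0],"rot": [0,0,0]},{"offset": [0,0,0],"rot": [0,0,0]},{"offset": [0,0,0],"rot": [0,0,0]},{"offset": [0,0,0],"rot": [0,0,0]},{"offset": [0,0,0],"rot": [0,0,0]},{"offset": [0,0,0],"rot": [0,0,0]},{"offset": [0,0,0],"rot": [0,0,0]},{"offset": [0,0,0],"rot": [0,0,0]},{"offset": [0,0,0],"rot": [0,0,0]}], hand=0, newtons=15)

```text
time: 4.55
position: [0.4734, -0.3175, 0.0425]
tool_rot: [0.707, 0.707, -0.0, -0.0]
ft_force: [-0.8, -0.7, 1.0]
grip_width: 0.0254
grip_force: 15.0
```

>>> apply_moves(series=[{"offset": [0,0,2],"rot": [0,0,0]},{"offset": [0,0,4.5],"rot": [0,0,0]},{"offset": [0,0,7],"rot": [0,0,0]},{"offset": [1.5,2.3,7],"rot": [0,0,0]},{"offset": [3.5,5.8,7],"rot": [0,0,0]},{"offset": [5.5,9.3,7],"rot": [0,0,0]},{"offset": [7.5,12.8,7],"rot": [0,0,0]},{"offset": [9.3,15.8,7],"rot": [0,0,0]},{"offset": [10.2,17.3,7],"rot": [0,0,0]},{"offset": [10.2,17.3,6],"rot": [0,0,0]},{"offset": [10.2,17.3,4],"rot": [0,0,0]},{"offset": [10.2,17.3,2],"rot": [0,0,0]},{"offset": [10.2,17.3,0.8],"rot": [0,0,0]},{"offset": [10.2,17.3,0.2],"rot": [0,0,0]},{"offset": [10.2,17.3,-0.1],"rot": [0,0,0]},{"offset": [10.2,17.3,-0.3],"rot": [0,0,0]},{"offset": [10.2,17.3,-0.3],"rot": [0,0,0]},{"offset": [10.2,17.3,-0.3],"rot": [0,0,0]}])

```text
time: 6.35
position: [0.5758, -0.1447, 0.0402]
tool_rot: [0.707, 0.707, 0.0, 0.001]
ft_force: [-0.2, 0.4, -0.3]
grip_width: 0.0252
grip_force: 15.0
```

Run:
```python
from h import *
im=vision.camera('side')[:,:,::-1];cv2.imwrite('pics/s2.png',cv2.resize(im[170:290,220:380],None,fx=4,fy=4,interpolation=cv2.INTER_CUBIC))
```

```text
(no output)
```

View pics/s2.png

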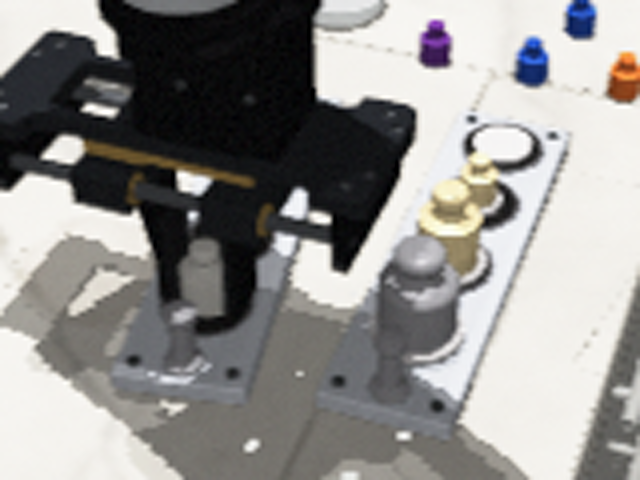

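The crop shows M held upright over the pad next to the empty rack's pin, at about (205,280). The other three still stand on their coasters. I'll release it and go for S.

>>> apply_moves(series=[{"offset": [0,0,-0.05],"rot": [0,0,0]},{"offset": [0,0,-0.05],"rot": [0,0,0]},{"offset": [0,0,-0.05],"rot": [0,0,0]},{"offset": [0,0,-0.05],"rot": [0,0,0]},{"offset": [0,0,1.5],"rot": [0,0,0]},{"offset": [0,0,4.5],"rot": [0,0,0]},{"offset": [0,0,8],"rot": [0,0,0]},{"offset": [-3,-3.5,8],"rot": [0,0,0]},{"offset": [-6,-7,8],"rot": [0,0,0]},{"offset": [-9,-10.5,8],"rot": [0,0,0]},{"offset": [-10.3,-12.1,8],"rot": [0,0,0]},{"offset": [-10.3,-12.1,7],"rot": [0,0,0]},{"offset": [-10.3,-12.1,5],"rot": [0,0,0]},{"offset": [-10.3,-12.1,3],"rot": [0,0,0]},{"offset": [-10.3,-12.1,1.5],"rot": [0,0,0]},{"offset": [-10.3,-12.1,0.6],"rot": [0,0,0]},{"offset": [-10.3,-12.1,0.2],"rot": [0,0,0]},{"offset": [-10.3,-12.1,0.2],"rot": [0,0,0]},{"offset": [-10.3,-12.1,0.2],"rot": [0,0,0]}], hand=0.8)

```text
time: 8.3
position: [0.4729, -0.2655, 0.0421]
tool_rot: [0.707, 0.708, 0.0, 0.001]
ft_force: [-0.5, -0.3, -0.9]
grip_width: 0.0694
grip_force: 0.0
```

>>> apply_moves(series=[{"offset": [0,0,0],"rot": [0,0,0]},{"offset": [0,0,0],"rot": [0,0,0]},{"offset": [0,0,0],"rot": [0,0,0]},{"offset": [0,0,0],"rot": [0,0,0]},{"offset": [0,0,0],"rot": [0,0,0]},{"offset": [0,0,0],"rot": [0,0,0]},{"offset": [0,0,0],"rot": [0,0,0]},{"offset": [0,0,0],"rot": [0,0,0]},{"offset": [0,0,0],"rot": [0,0,0]},{"offset": [0,0,0],"rot": [0,0,0]}], hand=0, newtons=10)

```text
time: 9.3
position: [0.4724, -0.2654, 0.0415]
tool_rot: [0.707, 0.707, -0.0, -0.0]
ft_force: [0.6, -0.3, 0.1]
grip_width: 0.0192
grip_force: 10.0
```

>>> apply_moves(series=[{"offset": [0,0,2],"rot": [0,0,0]},{"offset": [0,0,4.5],"rot": [0,0,0]},{"offset": [0,0,7],"rot": [0,0,0]},{"offset": [2,1.2,7],"rot": [0,0,0]},{"offset": [5,3.1,7],"rot": [0,0,0]},{"offset": [8,5,7],"rot": [0,0,0]},{"offset": [10.2,6.4,7],"rot": [0,0,0]},{"offset": [11.1,7,7],"rot": [0,0,0]},{"offset": [11.1,7,6],"rot": [0,0,0]},{"offset": [11.1,7,4],"rot": [0,0,0]},{"offset": [11.1,7,2],"rot": [0,0,0]},{"offset": [11.1,7,0.8],"rot": [0,0,0]},{"offset": [11.1,7,0.2],"rot": [0,0,0]},{"offset": [11.1,7,-0.1],"rot": [0,0,0]},{"offset": [11.1,7,-0.3],"rot": [0,0,0]},{"offset": [11.1,7,-0.3],"rot": [0,0,0]},{"offset": [11.1,7,-0.3],"rot": [0,0,0]}])

```text
time: 11.0
position: [0.5838, -0.1957, 0.0392]
tool_rot: [0.707, 0.708, 0.0, 0.001]
ft_force: [-0.4, 1.1, -0.6]
grip_width: 0.0192
grip_force: 10.0
```

Run:
```python
from h import *
im=vision.camera('side')[:,:,::-1];cv2.imwrite('pics/s3.png',cv2.resize(im[170:290,220:380],None,fx=4,fy=4,interpolation=cv2.INTER_CUBIC))
```

```text
(no output)
```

View pics/s3.png

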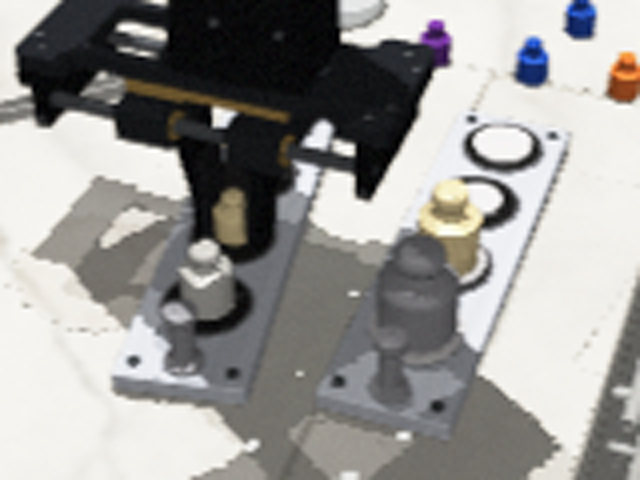

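The crop shows M standing on pad 1 at (207,290) and S held upright over pad 2 at (232,220). I'll release S and fetch L.

>>> apply_moves(series=[{"offset": [0,0,0],"rot": [0,0,0]},{"offset": [0,0,0],"rot": [0,0,0]},{"offset": [0,0,0],"rot": [0,0,0]},{"offset": [0,0,0],"rot": [0,0,0]},{"offset": [0,0,1.5],"rot": [0,0,0]},{"offset": [0,0,4.5],"rot": [0,0,0]},{"offset": [0,0,8],"rot": [0,0,0]},{"offset": [-4,-0.6,8],"rot": [0,0,0]},{"offset": [-8,-1.3,8],"rot": [0,0,0]},{"offset": [-11.1,-1.8,8],"rot": [0,0,0]},{"offset": [-11.1,-1.8,7],"rot": [0,0,0]},{"offset": [-11.1,-1.8,5],"rot": [0,0,0]},{"offset": [-11.1,-1.8,3],"rot": [0,0,0]},{"offset": [-11.1,-1.8,1.5],"rot": [0,0,0]},{"offset": [-11.1,-1.8,0.7],"rot": [0,0,0]},{"offset": [-11.1,-1.8,0.3],"rot": [0,0,0]},{"offset": [-11.1,-1.8,0.3],"rot": [0,0,0]},{"offset": [-11.1,-1.8,0.3],"rot": [0,0,0]}], hand=0.8)

```text
time: 12.85
position: [0.473, -0.2137, 0.0421]
tool_rot: [0.707, 0.708, 0.0, 0.001]
ft_force: [-0.9, -0.1, 0.6]
grip_width: 0.0698
grip_force: 0.0
```

>>> apply_moves(series=[{"offset": [0,0,0],"rot": [0,0,0]},{"offset": [0,0,0],"rot": [0,0,0]},{"offset": [0,0,0],"rot": [0,0,0]},{"offset": [0,0,0],"rot": [0,0,0]},{"offset": [0,0,0],"rot": [0,0,0]},{"offset": [0,0,0],"rot": [0,0,0]},{"offset": [0,0,0],"rot": [0,0,0]},{"offset": [0,0,0],"rot": [0,0,0]},{"offset": [0,0,0],"rot": [0,0,0]},{"offset": [0,0,0],"rot": [0,0,0]}], hand=0, newtons=20)

```text
time: 13.85
position: [0.4726, -0.2135, 0.0416]
tool_rot: [0.707, 0.707, 0.0, 0.0]
ft_force: [0.4, 0.3, 0.8]
grip_width: 0.0307
grip_force: 20.0
```

>>> apply_moves(series=[{"offset": [0,0,2],"rot": [0,0,0]},{"offset": [0,0,4.5],"rot": [0,0,0]},{"offset": [0,0,7],"rot": [0,0,0]},{"offset": [2,-0.6,7],"rot": [0,0,0]},{"offset": [5,-1.4,7],"rot": [0,0,0]},{"offset": [8,-2.2,7],"rot": [0,0,0]},{"offset": [10.8,-3,7],"rot": [0,0,0]},{"offset": [11.9,-3.3,7],"rot": [0,0,0]},{"offset": [11.9,-3.3,6],"rot": [0,0,0]},{"offset": [11.9,-3.3,4],"rot": [0,0,0]},{"offset": [11.9,-3.3,2],"rot": [0,0,0]},{"offset": [11.9,-3.3,0.8],"rot": [0,0,0]},{"offset": [11.9,-3.3,0.2],"rot": [0,0,0]},{"offset": [11.9,-3.3,-0.1],"rot": [0,0,0]},{"offset": [11.9,-3.3,-0.3],"rot": [0,0,0]},{"offset": [11.9,-3.3,-0.3],"rot": [0,0,0]},{"offset": [11.9,-3.3,-0.3],"rot": [0,0,0]}])

```text
time: 15.55
position: [0.5918, -0.2467, 0.0393]
tool_rot: [0.707, 0.708, 0.0, 0.001]
ft_force: [-0.0, -0.3, -1.3]
grip_width: 0.0313
grip_force: 20.0
```

Run:
```python
from h import *
im=vision.camera('side')[:,:,::-1];cv2.imwrite('pics/s4.png',cv2.resize(im[170:290,220:380],None,fx=4,fy=4,interpolation=cv2.INTER_CUBIC))
```

```text
(no output)
```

View pics/s4.png

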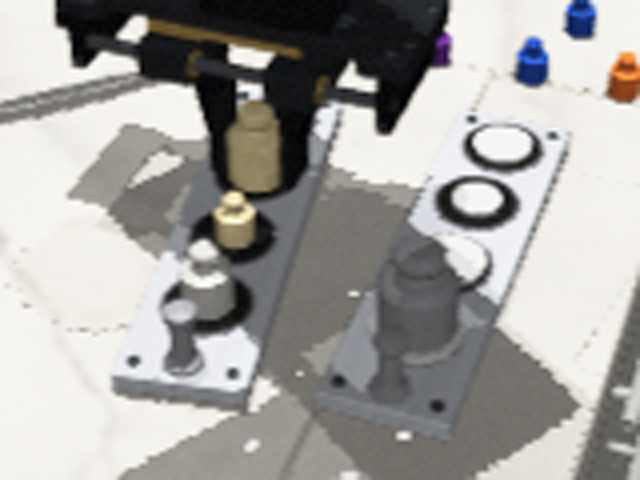

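The crop shows S standing on pad 2 and L held upright over pad 3 at (255,150). I'll release L and fetch XL.

>>> apply_moves(series=[{"offset": [0,0,0],"rot": [0,0,0]},{"offset": [0,0,0],"rot": [0,0,0]},{"offset": [0,0,0],"rot": [0,0,0]},{"offset": [0,0,0],"rot": [0,0,0]},{"offset": [0,0,1.5],"rot": [0,0,0]},{"offset": [0,0,4.5],"rot": [0,0,0]},{"offset": [0,0,8],"rot": [0,0,0]},{"offset": [-3,2.1,8],"rot": [0,0,0]},{"offset": [-6,4.2,8],"rot": [0,0,0]},{"offset": [-9,6.4,8],"rot": [0,0,0]},{"offset": [-11.9,8.5,8],"rot": [0,0,0]},{"offset": [-11.9,8.5,7],"rot": [0,0,0]},{"offset": [-11.9,8.5,5],"rot": [0,0,0]},{"offset": [-11.9,8.5,3],"rot": [0,0,0]},{"offset": [-11.9,8.5,1.5],"rot": [0,0,0]},{"offset": [-11.9,8.5,0.7],"rot": [0,0,0]},{"offset": [-11.9,8.5,0.3],"rot": [0,0,0]},{"offset": [-11.9,8.5,0.3],"rot": [0,0,0]},{"offset": [-11.9,8.5,0.3],"rot": [0,0,0]}], hand=0.95)

```text
time: 17.5
position: [0.4729, -0.1618, 0.0421]
tool_rot: [0.707, 0.707, 0.0, 0.001]
ft_force: [-0.2, 0.2, 0.6]
grip_width: 0.0828
grip_force: 0.0
```

>>> apply_moves(series=[{"offset": [0,0,0],"rot": [0,0,0]},{"offset": [0,0,0],"rot": [0,0,0]},{"offset": [0,0,0],"rot": [0,0,0]},{"offset": [0,0,0],"rot": [0,0,0]},{"offset": [0,0,0],"rot": [0,0,0]},{"offset": [0,0,0],"rot": [0,0,0]},{"offset": [0,0,0],"rot": [0,0,0]},{"offset": [0,0,0],"rot": [0,0,0]},{"offset": [0,0,0],"rot": [0,0,0]},{"offset": [0,0,0],"rot": [0,0,0]}], hand=0, newtons=35)

```text
time: 18.5
position: [0.4723, -0.1614, 0.0415]
tool_rot: [0.707, 0.707, -0.0, -0.0]
ft_force: [-0.7, 0.1, 0.4]
grip_width: 0.0386
grip_force: 35.0
```

>>> apply_moves(series=[{"offset": [0,0,2],"rot": [0,0,0]},{"offset": [0,0,4.5],"rot": [0,0,0]},{"offset": [0,0,8],"rot": [0,0,0]},{"offset": [1.3,-1.4,8],"rot": [0,0,0]},{"offset": [3.5,-3.7,8],"rot": [0,0,0]},{"offset": [6,-6.4,8],"rot": [0,0,0]},{"offset": [8.5,-9.1,8],"rot": [0,0,0]},{"offset": [10.8,-11.5,8],"rot": [0,0,0]},{"offset": [12.3,-13.1,8],"rot": [0,0,0]},{"offset": [12.8,-13.6,8],"rot": [0,0,0]},{"offset": [12.8,-13.6,6.5],"rot": [0,0,0]},{"offset": [12.8,-13.6,4],"rot": [0,0,0]},{"offset": [12.8,-13.6,2],"rot": [0,0,0]},{"offset": [12.8,-13.6,0.8],"rot": [0,0,0]},{"offset": [12.8,-13.6,0.2],"rot": [0,0,0]},{"offset": [12.8,-13.6,-0.1],"rot": [0,0,0]},{"offset": [12.8,-13.6,-0.3],"rot": [0,0,0]},{"offset": [12.8,-13.6,-0.3],"rot": [0,0,0]},{"offset": [12.8,-13.6,-0.3],"rot": [0,0,0]}])

```text
time: 20.4
position: [0.6009, -0.2978, 0.0394]
tool_rot: [0.707, 0.708, 0.0, 0.001]
ft_force: [0.7, -0.7, -4.4]
grip_width: 0.039
grip_force: 35.0
```

Run:
```python
from h import *
im=vision.camera('side')[:,:,::-1];cv2.imwrite('pics/s5.png',cv2.resize(im[170:290,220:380],None,fx=4,fy=4,interpolation=cv2.INTER_CUBIC))
```

```text
(no output)
```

View pics/s5.png

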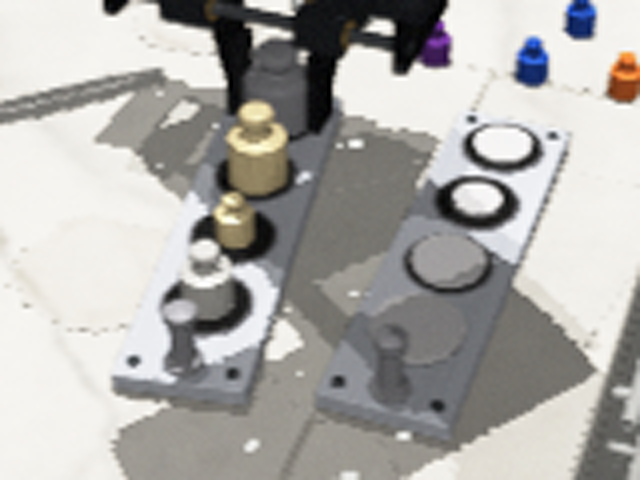

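The crop shows XL upright over pad 4 at (278,90), and the other three standing on their pads. I'll release XL, back off upward and check from above.

>>> apply_moves(series=[{"offset": [0,0,0],"rot": [0,0,0]},{"offset": [0,0,0],"rot": [0,0,0]},{"offset": [0,0,0],"rot": [0,0,0]},{"offset": [0,0,0],"rot": [0,0,0]},{"offset": [0,0,1.5],"rot": [0,0,0]},{"offset": [0,0,4.5],"rot": [0,0,0]},{"offset": [0,0,9],"rot": [0,0,0]},{"offset": [0,-1,13],"rot": [0,0,0]},{"offset": [0,-3,17],"rot": [0,0,0]},{"offset": [0,-5,21],"rot": [0,0,0]},{"offset": [0,-5,24],"rot": [0,0,0]},{"offset": [0,-5,24],"rot": [0,0,0]},{"offset": [0,-5,24],"rot": [0,0,0]},{"offset": [0,-5,24],"rot": [0,0,0]}], hand=0.95)

```text
time: 21.85
position: [0.5995, -0.3464, 0.2773]
tool_rot: [0.707, 0.708, -0.0, -0.002]
ft_force: [0.3, 0.5, -0.6]
grip_width: 0.0827
grip_force: 0.0
```

Run:
```python
from h import *
c=vision.calibration('wrist');im=vision.camera('wrist')[:,:,::-1].copy()
P={'m':(.5756,-.1441),'s':(.5838,-.1955),'l':(.5922,-.2465),'xl':(.6006,-.2977)}
for k,(x,y) in P.items():
    print(k,np.round(pix(c,[x,y,.014])),[(np.round(d['centre'],3).tolist(),round(d['conf'],2)) for d in nets.spot_point('wrist','weight_'+k)])
u=pix(c,[.59,-.22,.014]).astype(int);print(u)
a=im[max(0,u[1]-110):u[1]+110,u[0]-100:u[0]+100]
cv2.imwrite('pics/w2.png',cv2.resize(a,None,fx=2.7,fy=2.7,interpolation=cv2.INTER_CUBIC))
o=get_obs();print(o['time'],o['position'],o['grip_width'])
```

```text
m [297. -19.] [([0.582, -0.191, 0.018], 0.9), ([0.59, -0.244, 0.017], 0.89), ([0.479, -0.408, 0.0], 0.66), ([0.425, -0.41, 0.003], 0.66), ([0.539, -0.406, -0.0], 0.58)]
s [305.  34.] [([0.582, -0.191, 0.018], 0.9), ([0.59, -0.244, 0.017], 0.89), ([0.479, -0.408, 0.0], 0.66), ([0.425, -0.41, 0.003], 0.66), ([0.539, -0.406, -0.0], 0.58)]
l [313.  82.] [([0.582, -0.191, 0.018], 0.9), ([0.59, -0.244, 0.017], 0.89), ([0.479, -0.408, 0.0], 0.66), ([0.425, -0.41, 0.003], 0.66), ([0.539, -0.406, -0.0], 0.58)]
xl [320. 127.] [([0.602, -0.297, 0.012], 0.87)]
[310  57]
22.1 [ 0.60009256 -0.34692212  0.2771729 ] 0.08296987088216637
```

View pics/w2.png

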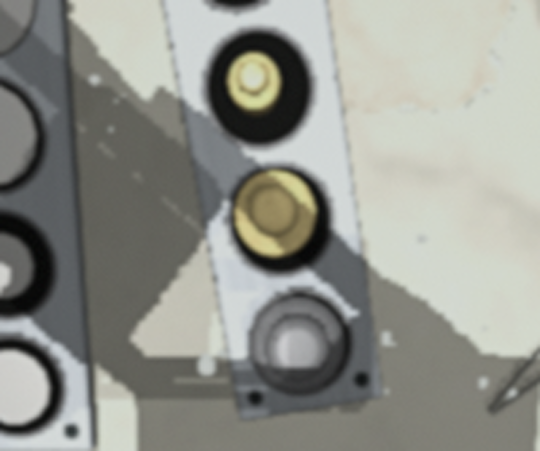

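The top view shows XL (300,342), L (275,213) and S (255,80) standing upright near their pads' middles, with offsets of about 4 mm or less against the 12 mm allowed. The earlier crops showed M standing centred on pad 1. I'm handing in.

```bash
python3 -c "
from rig import hand_in
print(hand_in())"
```

```text
the job is handed in; nothing more can be done
None
```

I moved all four weights to the empty rack in reverse order (XL to place 4, L to 3, S to 2, M to 1), released them standing upright near their pad middles, and handed the job in after about 22 s; no verdict came back, and M was checked only in side views.

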